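Open the studio padlock and hold it up

TASK

In the pottery studio a combination padlock lies in its wooden dock under a blue hinged dust cover. Fold the cover up until it stands upright (within about 10 degrees), turn the dial by its notches until its white line points at the green mark, and then pull the shackle all the way out. Finally take the open padlock by its case and hold it up level, dial on top, about 20 cm above the table, with the cover still upright and the clay pieces left where they are; the program finishes while the gripper is still holding the lock in the air.

Things in the scene. Friction and masses are not known exactly. Their poses are not given: they have to be found in the camera images.
- dock: fixed wooden dock. Origin on the table under the lock's middle; x from shackle end to rear end, y to the cover's hinge. Foot 130 (x) by 165, 10 high, y -55 to +110. Pedestal 86 by 80, seat floor 30 above the table, rim round the lock up to 38, two front corner stops (26 to 40 either side of the middle) up to 54. Two steel hinge posts, 12 by 14, at y +95, x +-55, up to 103
- cover (a joint): angle of the blue cover on its stiff hinge, rad: 0 = closed, horizontal over the lock (no gripper reaches the dial), 1.571 = upright, stop at 2.3. Stays where it is left; takes about 0.3 N m (some 2.5 N at the bar). Panel 96 along the hinge, 4 thick, from 4 to 136 from the hinge line
- cover_hinge (a point): middle of the cover's hinge line, which runs along dock x, 105 above the table at dock x 0, y +95. The cover's free edge starts on the dock's -y side and swings up and over towards +y
- cover_bar (a point): middle of the cover's round steel handle bar, 10 diameter, 72 long, parallel to the hinge, 125 from the hinge line along the panel and 38 off the panel's mid-plane on its outer face (on top when closed, at dock +y when upright), so 143 above the table when closed; an 8 mm post at each end, 64 free between
- lock: loose padlock lying on its back in the dock, about 0.5 kg. Aluminium case 68 (x) by 64 (y) by 32 high. Origin at the centre of its underside (30 above the table in the dock); same axes as the dock, z out of the dial face, shackle at -x. To lift, pinch the case across its 64 width with the fingertips 10 or more above the underside, clear of the rim. Dial's top 58 above the underside
- dial (a joint): dial angle, rad, counter-clockwise positive from above; 0 = white line at the green mark (on the shackle side): released. A notch every 0.524 rad (12 a turn), about 0.05 N m to leave one; let go, it settles into the nearest. Stops at +-2.9. Starts about 0.7 to 2.4 on the positive side: turn it clockwise. More than about 0.25 from 0 the shackle is blocked
- dial_grip (a point): on the dial's axis (z through the lock's origin), 49 above the case's underside: middle of the raised black grip bar, 36 long, 11 wide, 38 to 58 above the underside, on a disc 45 in diameter whose top is at 38. At dial 0 the bar lies along lock x. A white line runs on its top from the axis to one end: the end that must point at the green mark
- shackle (a joint): how far the shackle is pulled out, m: 0 = shut, 0.024 = fully out (stop). Slides along the lock's -x, stays where it is left, needs about 3 N, blocked unless the dial is at 0
- shackle_crown (a point): middle of the shackle's cross bar: steel, 7 diameter, 16 above the case's underside, parallel to lock y; when shut 78 from the lock's origin along -x (44 in front of the case). 26 of straight bar, 33 free between the legs: a finger 22 wide goes inside the loop
- clay_cup: bystander: terracotta cup, 64 diameter, 100 high, origin at the base centre
- clay_pumpkin: bystander: terracotta pumpkin, 74 diameter, 60 high, origin at the base centre
- glaze_bowl: bystander: blue glazed bowl, 90 diameter, 45 high, origin at the base centre
Things that resemble listed ones, but are neither listed nor needed, are in the scene too. What is meant by the dock is not orange, purple or yellow, and is the smaller of those in its own colour.

How it is judged:
By the outcome, as a careful person would: the job done as asked, in the order asked, and still so for the second after the job is handed in, while the arm keeps its last pose, push and grip.
It also fails if it takes over 72 s, if anything falls off the work surface, if the arm or the gripper's body presses on something with over 40 N, if the wrist force passes 120 N, or if a joint passes its speed limit or range.

ROBOT

A 6-joint arm with a two-finger parallel gripper is mounted at the origin on the work surface. World frame = base frame: x ahead of the robot, y to its left, z up, the work surface at z = 0. Lengths are in m, angles in rad, forces in N, time in s.
With the tool pointing down it reaches from about 0.325 to 1 m from the base axis. Payload 5.1 kg.
Tool frame: the origin (TCP) lies at the very end of the fingers, on their centre line; the grasp point (between the pads) lies robot.tcp_to_grasp behind it (robot.tcp_to_grasp is the distance from the TCP to the grasp point, in m); z points along the fingers, y is the direction in which the jaws open and shut (so a half turn about z gives the same grasp; the last joint's range is limited). The gripper opens to 85 mm and grips with 20 to 120 N. Pads are 22 mm wide; open, the fingers measure 114 mm over their backs; the gripper's body (76 mm by 85 mm) begins 54 mm behind the grasp point. The pads swing forward as they close: fully open they stand 13 mm farther back than shut.
Start: joints at [1.152, 0.124, 1.65, -0, 1.367, -0.083], TCP at [0.214, 0.614, 0.2] pointing down, gripper open.
Joint ranges: [-2.61, 2.61], [-1.02, 2.33], [0.03, 2.71], [-1.35, 4.49], [0.32, 2.68], [-2.91, 2.91]. Speed limits (rad/s): [2.57, 2.57, 3.14, 3.14, 3.14, 3.14].

INTERFACE

Orientations are given as a unit quaternion [w, x, y, z].
In Python, from rig import robot gives the robot as it stands. The module is installed in compiled form; this text tells all that it offers.
- The arm moves only by the tool arm_command, never from a script. Its argument "commands" is a list of rows, each an object of numbers: "grip": the finger opening in mm, from 0 to 85.4; "x", "y", "z": the shift along the tool's x, y, z in mm; "wx", "wy", "wz": the turn, a rotation vector about the tool's x, y, z in degrees. In form: [{"grip": .., "x": .., "y": .., "z": .., "wx": .., "wy": .., "wz": ..}, ...]. A call has 1 to 8 rows; each row is the pose to reach, as a shift and turn from the pose commanded when the call began, along the tool's axes at that moment; what a row does not reach only later rows make up. A row lasts 1/8 s, in which the tool goes at most 62.5 mm and 10.7 degrees, less where a joint would pass 70% of its speed; a pose out of reach is approached as far as the arm can. A call with a gripper value outside its range is refused whole. The fingers move at their own pace and stop on an object; "newtons" is the grip in N (left out, the last holds). Time passes only in rows, so rows that repeat a pose let the fingers close. It gives the time, the measured TCP pose, the force and the opening at its end, in the units of the state.
- robot.sense(): the state, without advancing time (a new reading comes with each control period).
- robot.read_camera(name): name is "scene" or "top" or "wrist"; returns the picture (384x512x3 uint8, red, green, blue); there is no depth.
- robot.get_calibration(name): a dict with "fovy" (degrees; the focal length in pixels is half the picture's height over the tangent of half this angle, whatever the lens; pixels are square), "cx", "cy" (the principal point, pixels), "R" (3x3) and "t" (3): a world point X has camera coordinates R X + t. Camera axes: x right, y down, z forward; pixel columns grow to the right and rows downward; lengths in m; the calibration is good to about 2 mm. A picture is of the moment at which its call begins: read the wrist's pose just before it. get_calibration takes no time and is no camera call; for the wrist camera it gives the pose at the moment of the call.
- robot.job_done(): hands the job in, once; it reports no verdict.
Trained networks look in the newest picture that a camera, given by its name, has taken for a name from the list of things; names that differ only in an ending like _2 or _b are one class to them, and where a whole thing is asked for, a point or a joint stands for the part that bears it (a point fixed in the world has none). Each returns a list of dicts, best first, with "conf" (0 to 1); they miss things now and then, are a little off and sometimes report something else, mostly with a low value. They report only what shows in the picture. A call takes as long as a camera call. They do not tell look-alikes from the thing itself.
- robot.trace(camera, label): "pixels" (384x512 bool, what is visible of it) and "extent" ([left, top, right, bottom] in pixels, round what is visible of it).
The state is a dict: "clock": time; "joint_pos": joint angles; "joint_velocities": joint speeds; "joint_torque": joint torques, N m; "tcp_pos": TCP position; "eef_rot": TCP orientation; "ft_force": force on the tool from outside, world axes, zero at the start; "moment": the same for the moment, N m; "width": opening from 0.0 (shut) to 1.0 (fully open).
Only numpy, scipy, OpenCV 4.12 (cv2) and the standard library are available. Lean on these libraries where they do the work, as an engineer would, in place of code of your own. Each camera call takes 0.05 s, during which the arm holds its last target. There are 200 camera calls.

## Working session

There is one attempt and no reset: what is moved stays moved. The work goes in short steps, Python scripts to look and compute and a tool call to move; the robot and the scene stay as the last step left them, time stands still between calls to the robot, and variables do not carry over. Pictures are saved under pics/ and viewed, about 8 in all and at most 12, crops included, and the job is handed in when it is done.

Besides the shell and the picture viewer there is one more tool, called after "Request:" by a JSON object that holds its "method" and its "body", one argument or row to a line. arm_command: Moves the arm, as the interface text tells. Its arguments: {"type":"object","properties":{"commands":{"type":"array"},"newtons":{"type":"number"}},"required":["commands"]}

```bash
mkdir -p pics; python3 - <<'E'
from rig import robot
import cv2,numpy as np
print(robot.sense(), robot.tcp_to_grasp)
for c in ("scene","top"):
    im=robot.read_camera(c); cv2.imwrite(f"pics/{c}0.png",im[:,:,::-1])
    k=robot.get_calibration(c); print(c,k)
    for l in ("dock","cover","lock","clay_cup","clay_pumpkin","glaze_bowl","dial","shackle"):
        print(l,[(round(d["conf"],2),[int(v) for v in d["extent"]]) for d in robot.trace(c,l)])
a=cv2.imread("pics/scene0.png");b=cv2.imread("pics/top0.png")
cv2.imwrite("pics/both0.png",cv2.resize(np.hstack([a,b]),(800,300),interpolation=cv2.INTER_AREA))
E
```

```text
{'clock': 0.0, 'joint_pos': array([ 1.15243979e+00,  1.24481311e-01,  1.65169813e+00, -2.00772024e-05,
        1.36751546e+00, -8.26126764e-02]), 'joint_velocities': array([ 0.00170586, -0.00072175,  0.00023348, -0.00125361,  0.00043159,
        0.00196881]), 'joint_torque': array([-5.11905037e-04, -4.23618615e+01, -3.65450943e+01, -1.41582227e-04,
        6.89855820e-03,  1.07226253e-05]), 'tcp_pos': array([0.21391493, 0.61305777, 0.19825423]), 'eef_rot': array([-2.51023604e-04,  1.67082473e-01,  9.85942362e-01, -1.02076083e-03]), 'ft_force': array([ 0.59559256,  0.10965419, -0.22760614]), 'moment': array([-0.00563961,  0.01019327, -0.00523379]), 'width': 1.0015082357382514} 0.0187
scene {'fovy': 43.696309350739384, 'cx': 248.25019285916306, 'cy': 186.42006252075458, 'R': array([[ 0.74557488,  0.6663135 , -0.01201767],
       [ 0.51674745, -0.58941641, -0.62093508],
       [-0.42082083,  0.45674349, -0.78376987]]), 't': array([-0.43147848, -0.21546729,  1.84779725])}
dock [(0.95, [259, 152, 311, 219]), (0.8, [182, 105, 250, 181]), (0.72, [80, 184, 164, 275]), (0.67, [251, 223, 321, 
[... 542 characters left out ...]
46, 'R': array([[-0.01092438, -0.99988215, -0.01078674],
       [-0.98532254,  0.01260183, -0.17023718],
       [ 0.17035304,  0.00876868, -0.98534408]]), 't': array([-0.00322438,  0.58262138,  1.06333719])}
dock [(0.75, [173, 149, 239, 205]), (0.74, [250, 94, 304, 143]), (0.69, [331, 224, 425, 302]), (0.57, [160, 241, 251, 322]), (0.56, [251, 160, 306, 209]), (0.43, [126, 162, 158, 188])]
cover [(0.96, [165, 252, 242, 313]), (0.88, [351, 235, 423, 299]), (0.71, [179, 147, 232, 191]), (0.62, [257, 170, 306, 203])]
lock []
clay_cup [(0.78, [126, 161, 159, 185])]
clay_pumpkin [(0.64, [355, 179, 381, 205])]
glaze_bowl [(0.58, [125, 213, 157, 243])]
dial []
shackle [(0.55, [283, 204, 296, 212])]
```

View pics/top0.png

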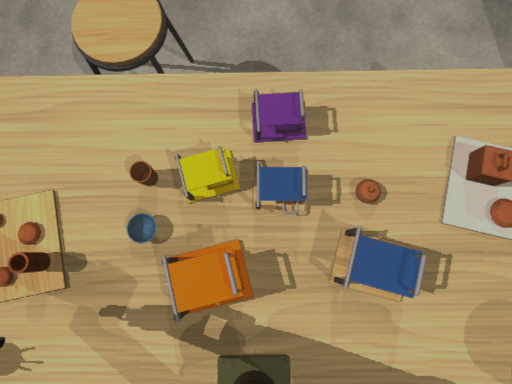

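View pics/scene0.png

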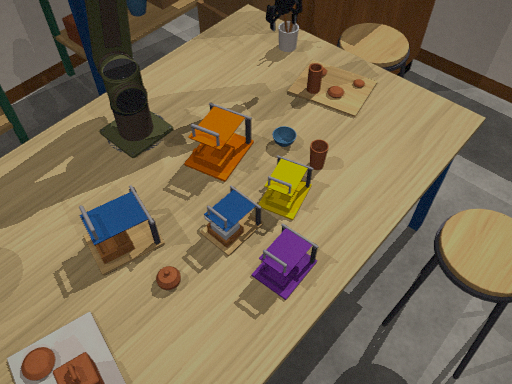

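Two wooden docks have blue covers. The small one is at top (282,185), scene (232,218), and the big one at top (383,265), scene (120,230). The small one fits: it is wood, the smaller of the two, and its lock shackle shows at top (291,209). I'll confirm with a crop and a model overlay.

```bash
cat > h.py <<'E'
from rig import robot
import cv2,numpy as np
from scipy.spatial.transform import Rotation as Ro
def K(k):
    f=192/np.tan(np.radians(k["fovy"]/2)); return f
def proj(k,X):
    X=np.atleast_2d(X); c=X@np.array(k["R"]).T+k["t"]; return c[:,:2]/c[:,2:]*K(k)+[k["cx"],k["cy"]]
def ray(k,uv,z):
    d=np.array(k["R"]).T@np.array([(uv[0]-k["cx"])/K(k),(uv[1]-k["cy"])/K(k),1]); o=-np.array(k["R"]).T@k["t"]
    return o+d*(z-o[2])/d[2]
def D(p,P):  # dock pose (x,y,yaw), local points m
    P=np.atleast_2d(P).astype(float); c,s=np.cos(p[2]),np.sin(p[2])
    return np.c_[p[0]+c*P[:,0]-s*P[:,1],p[1]+s*P[:,0]+c*P[:,1],P[:,2]]
def tcprot(s): 
    q=s["eef_rot"]; return Ro.from_quat([q[1],q[2],q[3],q[0]])
FOOT=np.array([[-65,-55,10],[65,-55,10],[65,110,10],[-65,110,10]])/1e3
PAN=np.array([[-48,91,107],[48,91,107],[48,-41,107],[-48,-41,107]])/1e3
BAR=np.array([[-36,-30,143],[36,-30,143]])/1e3
POST=np.array([[-55,95,103],[55,95,103]])/1e3
E
python3 - <<'E'
from h import *
k=robot.get_calibration("top")
h=ray(k,(258,187),.105); b=ray(k,(305,187),.143); print(h,b,np.linalg.norm((h-b)[:2]))
for n,e,z in(("cup",(126,161,159,185),.05),("pump",(355,179,381,205),.03),("bowl",(125,213,157,243),.03)):
    print(n,ray(k,((e[0]+e[2])/2,(e[1]+e[3])/2),z))
yaw=np.arctan2(*(h-b)[1::-1])-np.pi/2
p=np.array([h[0]+np.sin(yaw)*.095,h[1]-np.cos(yaw)*.095,yaw]);print(p)
ims=[]
for c,(x0,y0,w) in (("top",(235,140,90)),("scene",(190,175,90))):
    im=cv2.imread(f"pics/{c}0.png"); kk=robot.get_calibration(c)
    s=390//w; cr=cv2.resize(im[y0:y0+w,x0:x0+w],None,fx=s,fy=s,interpolation=cv2.INTER_CUBIC); c2=cr.copy()
    for pts,col in((FOOT,(0,0,255)),(PAN,(0,255,0)),(BAR,(0,255,255)),(POST,(255,0,255))):
        q=((proj(kk,D(p,pts))-[x0,y0]+.5)*s).astype(int); cv2.polylines(c2,[q.reshape(-1,1,2)],True,col,1)
    ims+=[c2]
cv2.imwrite("pics/crop1.png",np.hstack(ims))
E
```

```text
[ 0.57369468 -0.02193276  0.105     ] [ 0.56547513 -0.14885941  0.143     ] 0.12719250871265647
cup [0.6300796  0.32226932 0.05      ]
pump [ 0.5673002 -0.3512229  0.03     ]
bowl [0.46777131 0.32636517 0.03      ]
[ 0.5675555  -0.11673419 -0.06466798]
```

View pics/crop1.png

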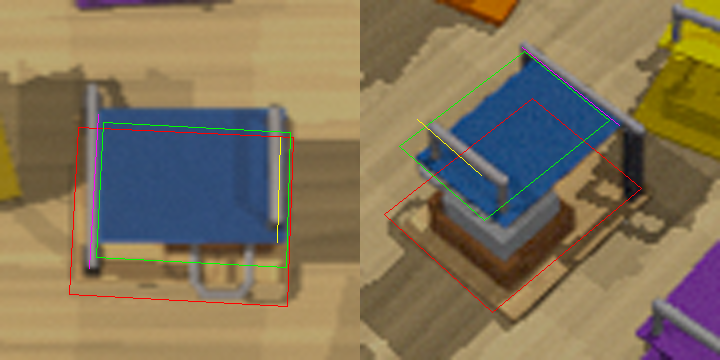

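The crop confirms the small wooden dock with its blue cover and grey lock, and the shackle pointing toward the robot. Next I fit its pose from picked corners in both views.

```bash
python3 - <<'E'
from h import *
from scipy.optimize import least_squares
kt,ks=robot.get_calibration("top"),robot.get_calibration("scene")
def m(l,o): return np.array(l)/4+np.array(o)-.375
T=m([(276,108),(276,222),(103,108),(285,108),(283,242),(100,242)],(235,140))
TL=np.array([BAR[1],BAR[0],PAN[1],PAN[2],PAN[3],PAN[0]])
S=m([(73,125),(143,180),(58,160),(135,222),(265,122),(164,55),(28,213),(155,318),(290,195)],(190,175))
# scene: which end? try mapping near-left=... 
SL=np.array([BAR[0],BAR[1],PAN[3],PAN[2],PAN[1],PAN[0],FOOT[0],FOOT[1],FOOT[2]])
def r(p): return np.r_[proj(kt,D(p,TL))-T,proj(ks,D(p,SL))-S].ravel()
f=least_squares(r,[.58,-.116,-.02],loss="soft_l1"); print(f.x,np.degrees(f.x[2]));print(r(f.x).reshape(-1,2).round(1).tolist())
E
```

```text
[ 0.5814748  -0.11490056 -0.02186939] -1.25302379304012
[[-0.4, 1.8], [-0.1, -0.5], [-1.6, 0.1], [-0.3, 0.5], [0.6, 0.7], [-1.1, 0.3], [-0.5, 1.2], [-1.0, 0.9], [-1.1, -0.6], [1.8, 1.7], [-0.7, 0.3], [2.3, 0.6], [2.2, 3.1], [-0.9, 0.7], [0.8, -1.0]]
```

```bash
cat >> h.py <<'E'
DP=np.array([.5815,-.1149,-.0219])
def to(w,az,s=None):
    """shift(mm)/turn(deg) in tool axes for world TCP w with jaw azimuth az (deg), tool down"""
    s=s or robot.sense(); R=tcprot(s); a=np.radians(az)
    y=np.array([np.cos(a),np.sin(a),0]); z=np.array([0,0,-1.]); T=Ro.from_matrix(np.c_[np.cross(y,z),y,z])
    print("shift",(R.inv().apply(np.array(w)-s["tcp_pos"])*1e3).round(1),"turn",np.degrees((R.inv()*T).as_rotvec()).round(1),
     "| tcp",s["tcp_pos"].round(4),"q",s["joint_pos"].round(2),"F",s["ft_force"].round(1),"t",round(s["clock"],2),"w",round(s["width"],3))
E
python3 -c "
from h import *
to(D(DP,[0,-.03,.30])[0],88.7)"
```

```text
shift [-596.1 -595.4 -100.5] turn [  0.    0.  -17.9] | tcp [0.2142 0.6137 0.1995] q [ 1.15  0.12  1.65  0.    1.37 -0.08] F [-0.3  1.   0.6] t 0.9 w 0.998
```

Request:
{"method": "arm_command", "body": {
  "commands": [
    {"z":-60},
    {"z":-100,"x":-40,"y":-40,"wz":-5},
    {"x":-596,"y":-595,"z":-100,"wz":-18},
    {"x":-596,"y":-595,"z":-100,"wz":-18},
    {"x":-596,"y":-595,"z":-100,"wz":-18},
    {"x":-596,"y":-595,"z":-100,"wz":-18},
    {"x":-596,"y":-595,"z":-100,"wz":-18},
    {"x":-596,"y":-595,"z":-100,"wz":-18}
  ]
}}

```text
schema error: expected keys grip, x, y, z, wx, wy, wz
```

```bash
python3 -c "
from h import *
to(D(DP,[0,-.03,.30])[0],88.7)"
```

```text
shift [-596.1 -595.4 -100.5] turn [  0.    0.  -17.9] | tcp [0.2142 0.6137 0.1995] q [ 1.15  0.12  1.65  0.    1.37 -0.08] F [-0.3  1.   0.6] t 0.9 w 0.998
```

Request:
{"method": "arm_command", "body": {
  "commands": [
    {"grip":60,"x":0,"y":0,"z":-60,"wx":0,"wy":0,"wz":0},
    {"grip":40,"x":-40,"y":-40,"z":-100,"wx":0,"wy":0,"wz":-5},
    {"grip":40,"x":-596,"y":-595,"z":-100,"wx":0,"wy":0,"wz":-18},
    {"grip":40,"x":-596,"y":-595,"z":-100,"wx":0,"wy":0,"wz":-18},
    {"grip":40,"x":-596,"y":-595,"z":-100,"wx":0,"wy":0,"wz":-18},
    {"grip":40,"x":-596,"y":-595,"z":-100,"wx":0,"wy":0,"wz":-18},
    {"grip":40,"x":-596,"y":-595,"z":-100,"wx":0,"wy":0,"wz":-18},
    {"grip":40,"x":-596,"y":-595,"z":-100,"wx":0,"wy":0,"wz":-18}
  ]
}}

```text
clock: 1.9
tcp_pos: [0.4001, 0.2283, 0.2978]
eef_rot: [0.001, 0.011, 1.0, 0.0]
ft_force: [1.0, -0.6, 0.6]
width: 0.468
```

```bash
python3 -c "
from h import *
to(D(DP,[0,-.03,.30])[0],88.7)"
```

```text
shift [-188.6 -369.3   -2.2] turn [0.  0.1 0.1] | tcp [0.4001 0.2283 0.2978] q [ 0.4  -0.35  1.92 -0.    1.57 -1.15] F [ 1.  -0.6  0.6] t 1.9 w 0.468
```

Request:
{"method": "arm_command", "body": {
  "commands": [
    {"grip":40,"x":-188,"y":-369,"z":0,"wx":0,"wy":0,"wz":0},
    {"grip":40,"x":-188,"y":-369,"z":0,"wx":0,"wy":0,"wz":0},
    {"grip":40,"x":-188,"y":-369,"z":0,"wx":0,"wy":0,"wz":0},
    {"grip":40,"x":-188,"y":-369,"z":0,"wx":0,"wy":0,"wz":0},
    {"grip":40,"x":-188,"y":-369,"z":0,"wx":0,"wy":0,"wz":0},
    {"grip":40,"x":-188,"y":-369,"z":0,"wx":0,"wy":0,"wz":0},
    {"grip":40,"x":-188,"y":-369,"z":0,"wx":0,"wy":0,"wz":0},
    {"grip":40,"x":-188,"y":-369,"z":0,"wx":0,"wy":0,"wz":0}
  ]
}}

```text
clock: 2.9
tcp_pos: [0.58, -0.1452, 0.2966]
eef_rot: [-0.001, 0.013, 1.0, 0.0]
ft_force: [0.5, 0.3, -0.3]
width: 0.464
```

```bash
python3 -c "
from h import *
to(D(DP,[0,-.03,.30])[0],88.7)
k=robot.get_calibration('wrist'); im=robot.read_camera('wrist')[:,:,::-1].copy(); cv2.imwrite('pics/w1.png',im)
print(-np.array(k['R']).T@k['t'],k['R'][2],k['fovy'])
for pts,col in((FOOT,(0,0,255)),(PAN,(0,255,0)),(BAR,(0,255,255)),(POST,(255,0,255))):
    cv2.polylines(im,[proj(k,D(DP,pts)).round().astype(int).reshape(-1,1,2)],True,col,1)
cv2.imwrite('pics/w1o.png',im)"
```

```text
shift [-0.9  0.3 -3.4] turn [ 0.  -0.1 -0.1] | tcp [ 0.58   -0.1452  0.2966] q [-0.33 -0.03  1.65 -0.    1.52 -1.88] F [ 0.5  0.3 -0.3] t 2.9 w 0.464
[ 0.50355692 -0.14351994  0.47132519] [ 0.29711671 -0.00829155 -0.95480517] 64.90111810277082
```

View pics/w1o.png

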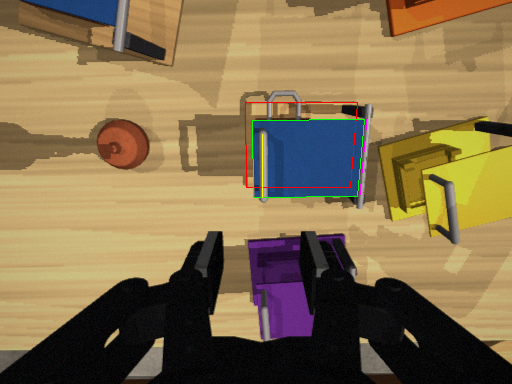

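The overlay sits on the dock: bar at about (264,165), hinge rod at about (366,157), shackle at (283,100). I'll enlarge it to measure the offsets.

```bash
python3 -c "
import cv2
a=cv2.imread('pics/w1.png')[80:220,235:385]
cv2.imwrite('pics/w1c.png',cv2.resize(a,None,fx=4,fy=4,interpolation=cv2.INTER_CUBIC))
from h import *
k=robot.get_calibration('wrist')
for n,P in(('bar',BAR),('pan',PAN),('post',POST),('foot',FOOT)): print(n,((proj(k,D(DP,P))-[235,80]+.5)*4).round().tolist())
print(((proj(k,D(DP,[-.078,0,.046]))-[235,80]+.5)*4))
"
```

```text
bar [[104.0, 218.0], [105.0, 470.0]]
pan [[514.0, 161.0], [484.0, 468.0], [70.0, 469.0], [67.0, 162.0]]
post [[525.0, 136.0], [491.0, 485.0]]
foot [[37.0, 93.0], [43.0, 430.0], [456.0, 429.0], [485.0, 92.0]]
[[193.58829674  55.24329669]]
```

View pics/w1c.png

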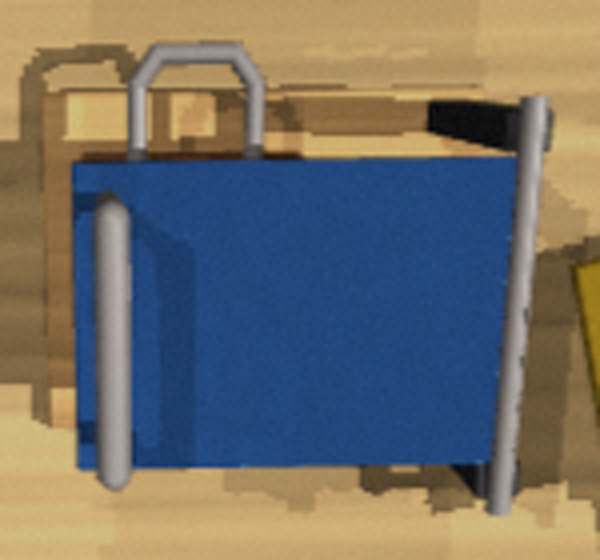

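```bash
python3 - <<'E'
from h import *
from scipy.optimize import least_squares
k=robot.get_calibration('wrist')
L=np.r_[PAN,[BAR.mean(0)],[[-.078,0,.046]],[FOOT[0]],[[0,.095,.105]]]
M=np.array([(517,155),(490,465),(79,468),(74,162),(114,343),(198,54),(42,89),(516,305)])/4+[235,80]-.5
f=least_squares(lambda p:(proj(k,D(p,L))-M).ravel(),DP,loss="soft_l1",f_scale=.5)
print(f.x,f.fun.reshape(-1,2).round(1).tolist())
open("h.py","a").write(f"\nDP=np.array({f.x.round(5).tolist()})\n")
DP=f.x
to(D(DP,[0,-.03,.1243])[0],90+np.degrees(DP[2]))
E
```

```text
[ 0.58062327 -0.11277055 -0.01415167] [[0.8, 0.0], [0.6, -0.4], [-0.2, -0.2], [-0.3, -0.6], [-0.5, 0.7], [0.0, -0.4], [-0.2, 0.6], [0.2, 2.2]]
shift [ -0.8   0.8 172.6] turn [ 0.  -0.1 -0.5] | tcp [ 0.5796 -0.1437  0.2969] q [-0.33 -0.03  1.65  0.    1.53 -1.88] F [ 0.2  0.9 -0.2] t 2.95 w 0.465
```

Request:
{"method": "arm_command", "body": {
  "commands": [
    {"grip":40,"x":-1,"y":1.5,"z":60,"wx":0,"wy":0,"wz":0},
    {"grip":40,"x":-1,"y":1.5,"z":120,"wx":0,"wy":0,"wz":0},
    {"grip":40,"x":-1,"y":1.5,"z":150,"wx":0,"wy":0,"wz":0},
    {"grip":40,"x":-1,"y":1.5,"z":172,"wx":0,"wy":0,"wz":0},
    {"grip":40,"x":-1,"y":1.5,"z":172,"wx":0,"wy":0,"wz":0},
    {"grip":14,"x":-1,"y":1.5,"z":172,"wx":0,"wy":0,"wz":0},
    {"grip":14,"x":-1,"y":1.5,"z":172,"wx":0,"wy":0,"wz":0},
    {"grip":14,"x":-1,"y":1.5,"z":172,"wx":0,"wy":0,"wz":0}
  ],
  "newtons": 25
}}

```text
clock: 3.95
tcp_pos: [0.5813, -0.1415, 0.1268]
eef_rot: [0.001, 0.011, 1.0, -0.0]
ft_force: [-0.2, -0.1, 0.1]
width: 0.164
```

```bash
python3 - <<'E'
from h import *
to(D(DP,[0,-.03,.1243])[0],90+np.degrees(DP[2]))
a=cv2.resize(robot.read_camera('wrist')[:,:,::-1],(400,300)); b=robot.read_camera('scene')[155:275,170:330,::-1]
cv2.imwrite('pics/g1.png',np.hstack([a,cv2.resize(b,(400,300),interpolation=cv2.INTER_CUBIC)]))
E
```

```text
shift [ 1.1 -1.3  2.5] turn [-0.   0.1 -0.4] | tcp [ 0.5813 -0.1415  0.1268] q [-0.33  0.07  1.84  0.    1.24 -1.88] F [-0.2 -0.1  0.1] t 3.95 w 0.164
```

View pics/g1.png

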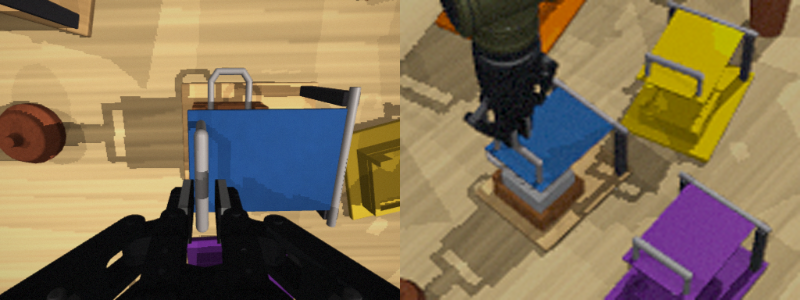

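Request:
{"method": "arm_command", "body": {
  "commands": [
    {"grip":0,"x":0,"y":0,"z":0,"wx":0,"wy":0,"wz":0},
    {"grip":0,"x":0,"y":0,"z":0,"wx":0,"wy":0,"wz":0},
    {"grip":0,"x":0,"y":0,"z":0,"wx":0,"wy":0,"wz":0},
    {"grip":0,"x":0,"y":4,"z":-10,"wx":0,"wy":0,"wz":0},
    {"grip":0,"x":0,"y":8.5,"z":-21,"wx":0,"wy":0,"wz":0}
  ],
  "newtons": 30
}}

```text
clock: 4.68
tcp_pos: [0.581, -0.1326, 0.1473]
eef_rot: [0.0, 0.011, 1.0, 0.0]
ft_force: [-0.6, -0.0, 0.0]
width: 0.002
```

```bash
python3 - <<'E'
from h import *
to(D(DP,[0,-.03,.1243])[0],90+np.degrees(DP[2]))
a=cv2.resize(robot.read_camera('wrist')[130:330,150:350,::-1],(400,400),interpolation=cv2.INTER_CUBIC); b=robot.read_camera('scene')[165:265,180:280,::-1]
cv2.imwrite('pics/g2.png',np.hstack([a,cv2.resize(b,(400,400),interpolation=cv2.INTER_CUBIC)]))
k=robot.get_calibration('wrist'); s=robot.sense(); print((proj(k,s['tcp_pos'])-[150,130])*2, ((proj(k,D(DP,BAR))-[150,130])*2).tolist())
E
```

```text
shift [  0.6 -10.2  23. ] turn [ 0.   0.  -0.4] | tcp [ 0.581  -0.1326  0.1473] q [-0.31  0.04  1.82  0.    1.27 -1.86] F [-0.6 -0.   0. ] t 4.67 w 0.002
[[223.7683842  182.40903844]] [[189.90547978031657, 59.88221034378074], [194.8480361018552, 267.24557129115647]]
```

View pics/g2.png

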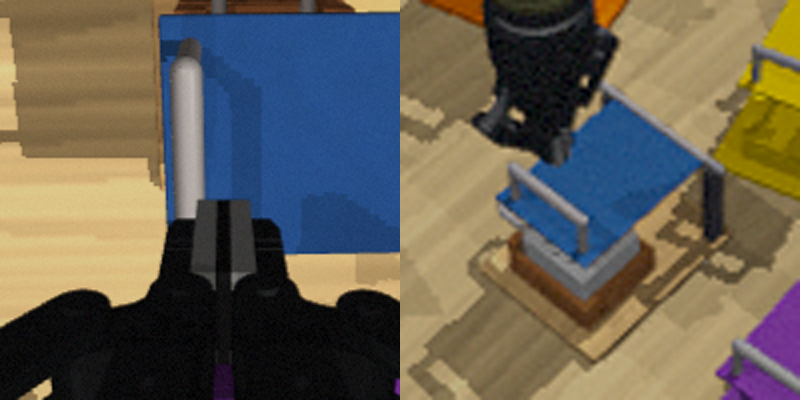

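The cover hasn't moved: the fingers slid off the bar. I'll retry with a deeper and stronger grip, and check the width before lifting.

Request:
{"method": "arm_command", "body": {
  "commands": [
    {"grip":0,"x":0,"y":-9.5,"z":-25,"wx":0,"wy":0,"wz":0},
    {"grip":35,"x":0,"y":-9.5,"z":-25,"wx":0,"wy":0,"wz":0},
    {"grip":35,"x":0,"y":-9.5,"z":-25,"wx":0,"wy":0,"wz":0},
    {"grip":35,"x":0,"y":-9.5,"z":10,"wx":0,"wy":0,"wz":0},
    {"grip":35,"x":0,"y":-9.5,"z":28,"wx":0,"wy":0,"wz":0},
    {"grip":0,"x":0,"y":-9.5,"z":28,"wx":0,"wy":0,"wz":0},
    {"grip":0,"x":0,"y":-9.5,"z":28,"wx":0,"wy":0,"wz":0},
    {"grip":0,"x":0,"y":-9.5,"z":28,"wx":0,"wy":0,"wz":0}
  ],
  "newtons": 60
}}

```text
clock: 5.78
tcp_pos: [0.5816, -0.1426, 0.12]
eef_rot: [0.001, 0.011, 1.0, -0.0]
ft_force: [1.1, 0.3, 0.1]
width: 0.003
```

```bash
python3 - <<'E'
from h import *
s=robot.sense();print(s['joint_torque'].round(1),s['moment'],s['ft_force'],s['width'])
a=cv2.resize(robot.read_camera('wrist')[130:330,150:350,::-1],(400,400),interpolation=cv2.INTER_CUBIC); b=robot.read_camera('scene')[165:265,180:280,::-1]
cv2.imwrite('pics/g3.png',np.hstack([a,cv2.resize(b,(400,400),interpolation=cv2.INTER_CUBIC)]))
E
```

```text
[  0.  -37.8 -34.4  -0.    0.    0. ] [ 0.05730179  0.03053274 -0.00292824] [1.13500334 0.33218978 0.05973473] 0.0027527830491005647
```

View pics/g3.png

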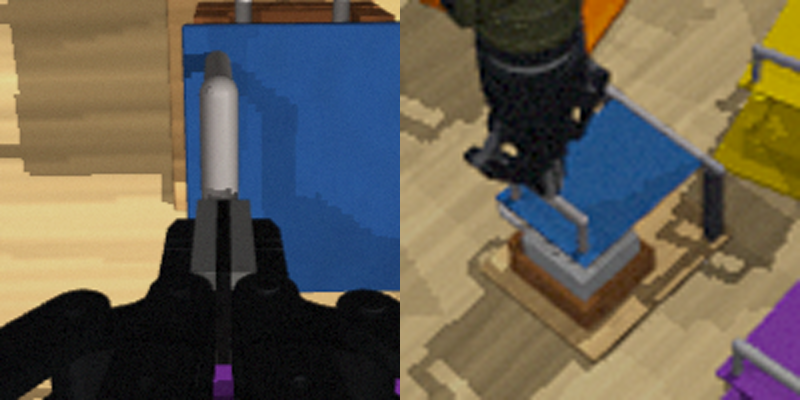

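```bash
python3 - <<'E'
from h import *
s=robot.sense()
for c,(o,f) in (("scene",((180,165),4)),("wrist",((150,130),2))):
    k=robot.get_calibration(c)
    for n,P in(("tcp",s["tcp_pos"]),("tcp-11",s["tcp_pos"]-[.011,0,0]),("tcp+11",s["tcp_pos"]+[.011,0,0]),("up20",s["tcp_pos"]+[0,0,.02]),("up40",s["tcp_pos"]+[0,0,.04]),("bar0",D(DP,BAR[0])[0]),("barm",D(DP,BAR.mean(0))[0]),("bar1",D(DP,BAR[1])[0])):
        print(c,n,((proj(k,P)[0]-o)*f).round())
E
```

```text
scene tcp [148. 211.]
scene tcp-11 [137. 203.]
scene tcp+11 [158. 219.]
scene up20 [146. 196.]
scene up40 [144. 180.]
scene bar0 [111. 166.]
scene barm [144. 193.]
scene bar1 [179. 220.]
wrist tcp [224. 182.]
wrist tcp-11 [223. 150.]
wrist tcp+11 [224. 214.]
wrist up20 [224. 211.]
wrist up40 [224. 247.]
wrist bar0 [222.  87.]
wrist barm [223. 213.]
wrist bar1 [224. 324.]
```

Request:
{"method": "arm_command", "body": {
  "commands": [
    {"grip":35,"x":0,"y":0,"z":-8,"wx":0,"wy":0,"wz":0},
    {"grip":35,"x":0,"y":0,"z":-8,"wx":0,"wy":0,"wz":0},
    {"grip":35,"x":0,"y":0,"z":0,"wx":0,"wy":0,"wz":0},
    {"grip":35,"x":0,"y":0,"z":4,"wx":0,"wy":0,"wz":0},
    {"grip":35,"x":0,"y":0,"z":7,"wx":0,"wy":0,"wz":0},
    {"grip":35,"x":0,"y":0,"z":7,"wx":0,"wy":0,"wz":0}
  ],
  "newtons": 60
}}

```text
clock: 6.62
tcp_pos: [0.5803, -0.1422, 0.1108]
eef_rot: [-0.001, 0.011, 1.0, 0.0]
ft_force: [0.2, -0.7, 0.3]
width: 0.406
```

Request:
{"method": "arm_command", "body": {
  "commands": [
    {"grip":35,"x":0,"y":0,"z":3,"wx":0,"wy":0,"wz":0},
    {"grip":35,"x":0,"y":0,"z":6,"wx":0,"wy":0,"wz":0},
    {"grip":35,"x":0,"y":0,"z":6,"wx":0,"wy":0,"wz":0}
  ]
}}

```text
clock: 7.0
tcp_pos: [0.5804, -0.1423, 0.1051]
eef_rot: [-0.0, 0.011, 1.0, 0.0]
ft_force: [-0.0, 0.3, 0.1]
width: 0.408
```

Request:
{"method": "arm_command", "body": {
  "commands": [
    {"grip":0,"x":0,"y":0,"z":0,"wx":0,"wy":0,"wz":0},
    {"grip":0,"x":0,"y":0,"z":0,"wx":0,"wy":0,"wz":0},
    {"grip":0,"x":0,"y":0,"z":0,"wx":0,"wy":0,"wz":0}
  ]
}}

```text
clock: 7.38
tcp_pos: [0.5807, -0.1435, 0.1058]
eef_rot: [0.0, 0.011, 1.0, -0.001]
ft_force: [-0.3, -5.5, 0.3]
width: 0.093
```

The contact shows the fingertips sit about 38 mm above the reported TCP, which the wrist picture also suggested. The pads only caught the top of the bar, so I'll go 20 mm deeper and re-grip.

Request:
{"method": "arm_command", "body": {
  "commands": [
    {"grip":35,"x":0,"y":0,"z":0,"wx":0,"wy":0,"wz":0},
    {"grip":35,"x":0,"y":0,"z":0,"wx":0,"wy":0,"wz":0},
    {"grip":35,"x":0,"y":-0.5,"z":10,"wx":0,"wy":0,"wz":0},
    {"grip":35,"x":0,"y":-0.5,"z":18,"wx":0,"wy":0,"wz":0},
    {"grip":35,"x":0,"y":-0.5,"z":18,"wx":0,"wy":0,"wz":0}
  ]
}}

```text
clock: 8.0
tcp_pos: [0.5796, -0.1424, 0.0857]
eef_rot: [-0.001, 0.011, 1.0, 0.001]
ft_force: [-0.0, -0.8, 0.4]
width: 0.41
```

Request:
{"method": "arm_command", "body": {
  "commands": [
    {"grip":0,"x":0,"y":0,"z":0,"wx":0,"wy":0,"wz":0},
    {"grip":0,"x":0,"y":0,"z":0,"wx":0,"wy":0,"wz":0},
    {"grip":0,"x":0,"y":0,"z":0,"wx":0,"wy":0,"wz":0}
  ],
  "newtons": 30
}}

```text
clock: 8.38
tcp_pos: [0.5808, -0.1434, 0.0877]
eef_rot: [0.0, 0.011, 1.0, -0.001]
ft_force: [0.3, -2.5, -0.9]
width: 0.106
```

Request:
{"method": "arm_command", "body": {
  "commands": [
    {"grip":0,"x":0,"y":2,"z":-5,"wx":0,"wy":0,"wz":0},
    {"grip":0,"x":0,"y":4,"z":-10,"wx":0,"wy":0,"wz":0},
    {"grip":0,"x":0,"y":8.5,"z":-21,"wx":0,"wy":0,"wz":0}
  ],
  "newtons": 45
}}

```text
clock: 8.75
tcp_pos: [0.5808, -0.1353, 0.108]
eef_rot: [0.0, 0.011, 1.0, -0.001]
ft_force: [2.6, -3.0, -3.6]
width: 0.098
```

Request:
{"method": "arm_command", "body": {
  "commands": [
    {"grip":0,"x":0,"y":6,"z":-10,"wx":0,"wy":0,"wz":0},
    {"grip":0,"x":0,"y":12,"z":-19.3,"wx":0,"wy":0,"wz":0},
    {"grip":0,"x":0,"y":19.3,"z":-28.2,"wx":0,"wy":0,"wz":0},
    {"grip":0,"x":0,"y":27.3,"z":-36.3,"wx":0,"wy":0,"wz":0},
    {"grip":0,"x":0,"y":36,"z":-43.8,"wx":0,"wy":0,"wz":0},
    {"grip":0,"x":0,"y":45.2,"z":-50.3,"wx":0,"wy":0,"wz":0}
  ]
}}

```text
clock: 9.5
tcp_pos: [0.5815, -0.0903, 0.1599]
eef_rot: [-0.0, 0.011, 1.0, -0.002]
ft_force: [-2.6, -6.7, 0.0]
width: 0.104
```

Request:
{"method": "arm_command", "body": {
  "commands": [
    {"grip":0,"x":0,"y":10,"z":-6,"wx":0,"wy":0,"wz":0},
    {"grip":0,"x":0,"y":20,"z":-10.7,"wx":0,"wy":0,"wz":0},
    {"grip":0,"x":0,"y":31,"z":-14.6,"wx":0,"wy":0,"wz":0},
    {"grip":0,"x":0,"y":41.7,"z":-17.8,"wx":0,"wy":0,"wz":0},
    {"grip":0,"x":0,"y":53,"z":-20,"wx":0,"wy":0,"wz":0},
    {"grip":0,"x":0,"y":64,"z":-21,"wx":0,"wy":0,"wz":0}
  ]
}}

```text
clock: 10.25
tcp_pos: [0.5826, -0.0259, 0.1824]
eef_rot: [-0.0, 0.011, 1.0, -0.001]
ft_force: [-5.9, -5.5, 5.5]
width: 0.093
```

Request:
{"method": "arm_command", "body": {
  "commands": [
    {"grip":0,"x":0,"y":6,"z":0,"wx":0,"wy":0,"wz":0},
    {"grip":0,"x":0,"y":12,"z":0.5,"wx":0,"wy":0,"wz":0},
    {"grip":0,"x":0,"y":18,"z":0.6,"wx":0,"wy":0,"wz":0},
    {"grip":0,"x":0,"y":23,"z":0.7,"wx":0,"wy":0,"wz":0}
  ]
}}

```text
clock: 10.75
tcp_pos: [0.5828, -0.0024, 0.1807]
eef_rot: [-0.001, 0.011, 1.0, -0.001]
ft_force: [-4.5, -4.2, 2.3]
width: 0.098
```

Now the last 10° or so (Δy +22, Δz +5).

Request:
{"method": "arm_command", "body": {
  "commands": [
    {"grip":0,"x":0,"y":6,"z":1,"wx":0,"wy":0,"wz":0},
    {"grip":0,"x":0,"y":12,"z":2.3,"wx":0,"wy":0,"wz":0},
    {"grip":0,"x":0,"y":18,"z":3.8,"wx":0,"wy":0,"wz":0},
    {"grip":0,"x":0,"y":22,"z":4.8,"wx":0,"wy":0,"wz":0},
    {"grip":0,"x":0,"y":22,"z":4.8,"wx":0,"wy":0,"wz":0}
  ]
}}

```text
clock: 11.38
tcp_pos: [0.5833, 0.0201, 0.1756]
eef_rot: [-0.001, 0.01, 1.0, -0.0]
ft_force: [-5.5, -2.0, 4.9]
width: 0.097
```

```bash
python3 - <<'E'
from h import *
to(D(DP,[0,.133,.25])[0],90+np.degrees(DP[2]))
b=robot.read_camera('scene')[155:265,180:290,::-1];t=robot.read_camera('top')[130:220,230:320,::-1]
cv2.imwrite('pics/u1.png',np.hstack([cv2.resize(b,(400,400),interpolation=cv2.INTER_CUBIC),cv2.resize(t,(400,400),interpolation=cv2.INTER_CUBIC)]))
E
```

```text
shift [  0.9   0.1 -74.4] turn [-0.  -0.1 -0.4] | tcp [0.5833 0.0201 0.1756] q [-0.06 -0.    1.82 -0.    1.32 -1.61] F [-5.5 -2.   4.9] t 11.38 w 0.097
```

View pics/u1.png

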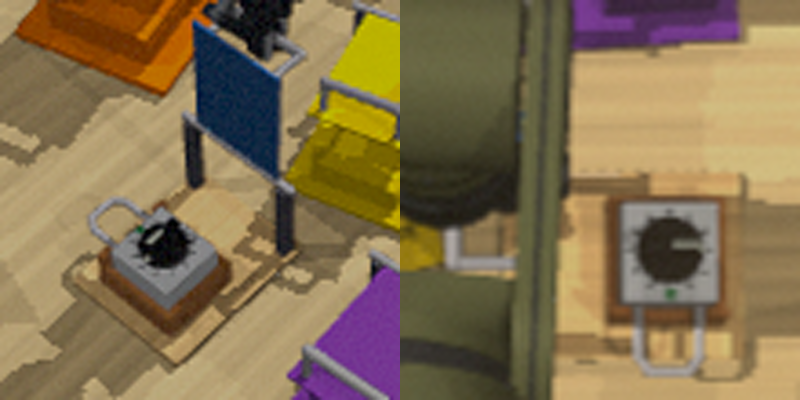

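The cover stands upright, with its top edge at scene crop (238,50). The dial's white line points right in the top view, which is dock -y, so the dial is at about +90°. I'll release the bar, rise, and measure the dial.

Request:
{"method": "arm_command", "body": {
  "commands": [
    {"grip":25,"x":0,"y":0,"z":0,"wx":0,"wy":0,"wz":0},
    {"grip":25,"x":0,"y":0,"z":0,"wx":0,"wy":0,"wz":0},
    {"grip":25,"x":0,"y":0,"z":-30,"wx":0,"wy":0,"wz":0},
    {"grip":25,"x":0,"y":0,"z":-90,"wx":0,"wy":0,"wz":0},
    {"grip":35,"x":0,"y":0,"z":-110,"wx":0,"wy":0,"wz":0},
    {"grip":35,"x":0,"y":-40,"z":-110,"wx":0,"wy":0,"wz":10},
    {"grip":35,"x":0,"y":-90,"z":-110,"wx":0,"wy":0,"wz":20},
    {"grip":35,"x":0,"y":-133,"z":-110,"wx":0,"wy":0,"wz":30}
  ]
}}

```text
clock: 12.48
tcp_pos: [0.5809, -0.1142, 0.2834]
eef_rot: [-0.001, 0.272, 0.962, 0.0]
ft_force: [0.8, 0.5, 0.6]
width: 0.407
```

```bash
python3 - <<'E'
from h import *
to(D(DP,[0,0,.25])[0],np.degrees(DP[2]))
k=robot.get_calibration('wrist'); im=robot.read_camera('wrist')[:,:,::-1].copy(); cv2.imwrite('pics/w2.png',im)
kt=robot.get_calibration('top'); t=robot.read_camera('top')[:,:,::-1]
c=proj(k,D(DP,[0,0,.088]))[0]; ct=proj(kt,D(DP,[0,0,.088]))[0]; print(c,ct)
def crop(i,c,r): 
    x,y=(c-r).round().astype(int); return cv2.resize(i[max(y,0):y+2*r,max(x,0):x+2*r],(400,400),interpolation=cv2.INTER_CUBIC)
cv2.polylines(im,[proj(k,D(DP,np.array([[-34,-32,62],[34,-32,62],[34,32,62],[-34,32,62]])/1e3)).round().astype(int)[:,None]],True,(0,0,255),1)
cv2.circle(im,tuple(c.round().astype(int)),1,(0,0,255),-1)
cv2.imwrite('pics/d1.png',np.hstack([crop(im,c,75),crop(t,ct,40)]))
E
```

```text
shift [ 1.   1.1 33.4] turn [-0.  -0.1 59.2] | tcp [ 0.5809 -0.1142  0.2834] q [-0.29 -0.04  1.68  0.    1.5  -1.31] F [0.8 0.5 0.6] t 12.47 w 0.407
[262.67438756 156.77023219] [289.79596893 185.22668936]
```

View pics/d1.png

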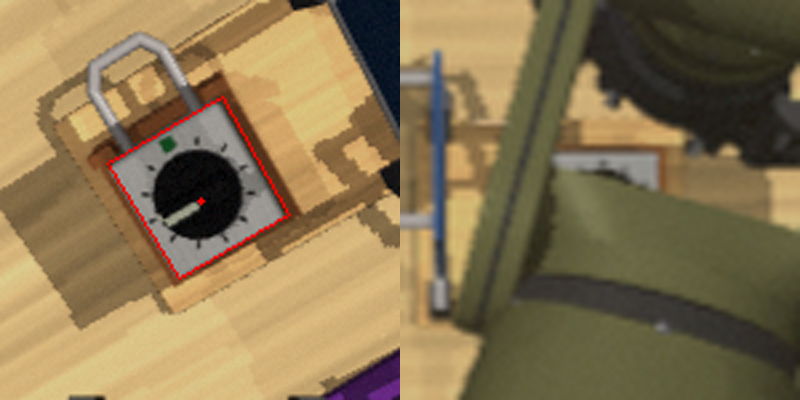

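Overlay fits the case within about 1 px. The line runs along case -y, so the dial is at 90°. I'll turn the jaws and descend.

Request:
{"method": "arm_command", "body": {
  "commands": [
    {"grip":35,"x":0.5,"y":1,"z":30,"wx":0,"wy":0,"wz":10},
    {"grip":35,"x":0.5,"y":1,"z":80,"wx":0,"wy":0,"wz":20},
    {"grip":35,"x":0.5,"y":1,"z":120,"wx":0,"wy":0,"wz":30},
    {"grip":35,"x":0.5,"y":1,"z":150,"wx":0,"wy":0,"wz":40},
    {"grip":35,"x":0.5,"y":1,"z":180,"wx":0,"wy":0,"wz":50},
    {"grip":35,"x":0.5,"y":1,"z":195,"wx":0,"wy":0,"wz":59},
    {"grip":35,"x":0.5,"y":1,"z":205,"wx":0,"wy":0,"wz":59},
    {"grip":35,"x":0.5,"y":1,"z":205,"wx":0,"wy":0,"wz":59}
  ]
}}

```text
clock: 13.58
tcp_pos: [0.5808, -0.1115, 0.0783]
eef_rot: [-0.001, 0.708, 0.707, -0.0]
ft_force: [0.5, 0.8, -0.1]
width: 0.413
```

```bash
python3 - <<'E'
from h import *
for i in range(3): to(D(DP,[0,0,.05])[0],np.degrees(DP[2])); robot.read_camera('wrist')
E
```

```text
shift [-1.3 -0.2 28.3] turn [-0.1 -0.   0.7] | tcp [ 0.5808 -0.1115  0.0783] q [-0.28  0.1   1.89  0.    1.15 -0.28] F [ 0.5  0.8 -0.1] t 13.57 w 0.413
shift [-1.  -0.9 29.3] turn [-0.  -0.   0.7] | tcp [ 0.5815 -0.1117  0.0793] q [-0.28  0.1   1.88  0.    1.15 -0.28] F [ 1.5 -0.   0.6] t 13.62 w 0.408
shift [-0.8 -1.3 30. ] turn [0.1 0.  0.7] | tcp [ 0.5819 -0.1119  0.08  ] q [-0.28  0.1   1.88  0.    1.15 -0.28] F [-0.3  1.   0.1] t 13.68 w 0.412
```

Request:
{"method": "arm_command", "body": {
  "commands": [
    {"grip":30,"x":-1,"y":-0.8,"z":10,"wx":0,"wy":0,"wz":0},
    {"grip":30,"x":-1,"y":-0.8,"z":20,"wx":0,"wy":0,"wz":0},
    {"grip":30,"x":-1,"y":-0.8,"z":30,"wx":0,"wy":0,"wz":0},
    {"grip":30,"x":-1,"y":-0.8,"z":35,"wx":0,"wy":0,"wz":0},
    {"grip":30,"x":-1,"y":-0.8,"z":38,"wx":0,"wy":0,"wz":0},
    {"grip":30,"x":-1,"y":-0.8,"z":38,"wx":0,"wy":0,"wz":0}
  ]
}}

```text
clock: 14.48
tcp_pos: [0.5805, -0.113, 0.0411]
eef_rot: [-0.0, 0.709, 0.706, -0.0]
ft_force: [1.4, -0.3, 0.9]
width: 0.35
```

Request:
{"method": "arm_command", "body": {
  "commands": [
    {"grip":0,"x":0,"y":0,"z":0,"wx":0,"wy":0,"wz":0},
    {"grip":0,"x":0,"y":0,"z":0,"wx":0,"wy":0,"wz":0},
    {"grip":0,"x":0,"y":0,"z":0,"wx":0,"wy":0,"wz":0}
  ],
  "newtons": 30
}}

```text
clock: 14.85
tcp_pos: [0.5815, -0.1132, 0.0419]
eef_rot: [0.001, 0.709, 0.706, 0.001]
ft_force: [2.3, 0.2, -0.2]
width: 0.116
```

Request:
{"method": "arm_command", "body": {
  "commands": [
    {"grip":0,"x":0,"y":0,"z":0,"wx":0,"wy":0,"wz":10},
    {"grip":0,"x":0,"y":0,"z":0,"wx":0,"wy":0,"wz":20},
    {"grip":0,"x":0,"y":0,"z":0,"wx":0,"wy":0,"wz":30},
    {"grip":0,"x":0,"y":0,"z":0,"wx":0,"wy":0,"wz":40},
    {"grip":0,"x":0,"y":0,"z":0,"wx":0,"wy":0,"wz":50},
    {"grip":0,"x":0,"y":0,"z":0,"wx":0,"wy":0,"wz":60},
    {"grip":0,"x":0,"y":0,"z":0,"wx":0,"wy":0,"wz":70},
    {"grip":0,"x":0,"y":0,"z":0,"wx":0,"wy":0,"wz":80}
  ],
  "newtons": 40
}}

```text
clock: 15.85
tcp_pos: [0.5828, -0.1126, 0.0425]
eef_rot: [0.0, 0.997, 0.083, 0.003]
ft_force: [5.5, 4.3, -0.4]
width: 0.115
```

```bash
python3 - <<'E'
from h import *
to(D(DP,[0,0,.05])[0],np.degrees(DP[2])-90)
E
```

```text
shift [-2.2 -0.2 -7.5] turn [ 0.  -0.3 10.4] | tcp [ 0.5828 -0.1126  0.0425] q [-0.28  0.15  1.91  0.    1.09  1.12] F [ 5.5  4.3 -0.4] t 15.85 w 0.115
```

Request:
{"method": "arm_command", "body": {
  "commands": [
    {"grip":0,"x":0,"y":0,"z":0,"wx":0,"wy":0,"wz":6},
    {"grip":0,"x":0,"y":0,"z":0,"wx":0,"wy":0,"wz":10.5},
    {"grip":0,"x":0,"y":0,"z":0,"wx":0,"wy":0,"wz":10.5},
    {"grip":30,"x":0,"y":0,"z":0,"wx":0,"wy":0,"wz":10.5},
    {"grip":30,"x":0,"y":0,"z":0,"wx":0,"wy":0,"wz":10.5},
    {"grip":30,"x":0,"y":0,"z":-30,"wx":0,"wy":0,"wz":10.5},
    {"grip":30,"x":0,"y":0,"z":-80,"wx":0,"wy":0,"wz":10.5},
    {"grip":30,"x":0,"y":0,"z":-110,"wx":0,"wy":0,"wz":10.5}
  ]
}}

```text
clock: 16.85
tcp_pos: [0.5808, -0.1133, 0.1536]
eef_rot: [0.0, 1.0, -0.006, 0.001]
ft_force: [1.0, 0.4, 0.5]
width: 0.352
```

Request:
{"method": "arm_command", "body": {
  "commands": [
    {"grip":30,"x":0,"y":0,"z":0,"wx":0,"wy":0,"wz":-10},
    {"grip":30,"x":0,"y":0,"z":0,"wx":0,"wy":0,"wz":-20},
    {"grip":30,"x":0,"y":0,"z":0,"wx":0,"wy":0,"wz":-30},
    {"grip":30,"x":0,"y":0,"z":0,"wx":0,"wy":0,"wz":-40},
    {"grip":30,"x":0,"y":0,"z":0,"wx":0,"wy":0,"wz":-50},
    {"grip":30,"x":0,"y":0,"z":0,"wx":0,"wy":0,"wz":-60},
    {"grip":30,"x":0,"y":0,"z":0,"wx":0,"wy":0,"wz":-70},
    {"grip":30,"x":0,"y":0,"z":0,"wx":0,"wy":0,"wz":-80}
  ]
}}

```text
clock: 17.85
tcp_pos: [0.5798, -0.113, 0.1506]
eef_rot: [-0.001, 0.768, 0.64, -0.001]
ft_force: [-0.2, -0.8, -0.1]
width: 0.352
```

```bash
cat >> h.py <<'E'
def crop(i,c,r,n=400):
    x,y=(np.array(c)-r).round().astype(int); x,y=max(x,0),max(y,0); return cv2.resize(i[y:y+2*r,x:x+2*r],(n,n),interpolation=cv2.INTER_CUBIC)
def dial(cam):
    im=robot.read_camera(cam); k=robot.get_calibration(cam); a=np.radians(np.arange(0,360,5)); v=0
    for r in(.008,.011,.014):
        p=proj(k,D(DP,np.c_[-r*np.cos(a),-r*np.sin(a),np.full(72,.088)])).astype(np.float32)
        v=v+cv2.remap(im.astype(np.float32).min(2),p[:,0].copy(),p[:,1].copy(),cv2.INTER_LINEAR).ravel()
    o=np.argsort(-v)[:6]; print(cam,"dial deg",[(int(i*5),int(v[i])) for i in o],"median",np.median(v)); return im[:,:,::-1].copy()
E
python3 - <<'E'
from h import *
im=dial('wrist');cv2.imwrite('pics/w3.png',im)
to(D(DP,[-.078,0,.10])[0],np.degrees(DP[2]))
E
```

```text
wrist dial deg [(10, 379), (5, 378), (0, 329), (15, 308), (20, 192), (355, 123)] median 25.922852
shift [-12.4 -76.   50.8] turn [-0.1 -0.  -9.4] | tcp [ 0.5798 -0.113   0.1506] q [-0.28  0.03  1.83 -0.    1.28 -0.11] F [-0.1 -0.6 -0.7] t 17.9 w 0.354
```

Request:
{"method": "arm_command", "body": {
  "commands": [
    {"grip":32,"x":-6,"y":-38,"z":0,"wx":0,"wy":0,"wz":-5},
    {"grip":32,"x":-12,"y":-76,"z":30,"wx":0,"wy":0,"wz":-9.4},
    {"grip":32,"x":-12,"y":-76,"z":70,"wx":0,"wy":0,"wz":-9.4},
    {"grip":32,"x":-12,"y":-76,"z":100,"wx":0,"wy":0,"wz":-9.4},
    {"grip":32,"x":-12,"y":-76,"z":105,"wx":0,"wy":0,"wz":-9.4},
    {"grip":32,"x":-12,"y":-76,"z":105,"wx":0,"wy":0,"wz":-9.4}
  ]
}}

```text
clock: 18.65
tcp_pos: [0.5038, -0.1108, 0.0467]
eef_rot: [-0.0, 0.716, 0.699, -0.0]
ft_force: [0.5, -0.3, -0.0]
width: 0.376
```

```bash
python3 - <<'E'
from h import *
im=robot.read_camera('wrist')[:,:,::-1].copy();k=robot.get_calibration('wrist')
for i in range(2): to(D(DP,[-.078,0,.01])[0],np.degrees(DP[2])); robot.read_camera('wrist')
c=D(DP,[[-.078,-.013,.046],[-.078,.013,.046]]); q=proj(k,c); print(q)
cv2.line(im,*[tuple(int(v) for v in p) for p in q.round()],(0,0,255),1)
s=robot.read_camera('scene')[:,:,::-1]; ks=robot.get_calibration('scene')
cv2.imwrite('pics/s1.png',np.hstack([crop(im,q.mean(0),95),crop(s,proj(ks,c)[0],35)]))
E
```

```text
shift [-0.7 -2.  37.5] turn [ 0.1  0.  -0.6] | tcp [ 0.5046 -0.111   0.0475] q [-0.32 -0.02  2.07 -0.    1.09 -0.3 ] F [-0.2 -1.2 -0.3] t 18.7 w 0.377
shift [-0.6 -2.3 37.9] turn [ 0.1  0.  -0.6] | tcp [ 0.5049 -0.1111  0.0479] q [-0.32 -0.02  2.07 -0.    1.09 -0.3 ] F [ 0.2 -0.   0. ] t 18.75 w 0.371
[[258.89454837 238.75319161]
 [258.37623654 200.90826909]]
```

View pics/s1.png

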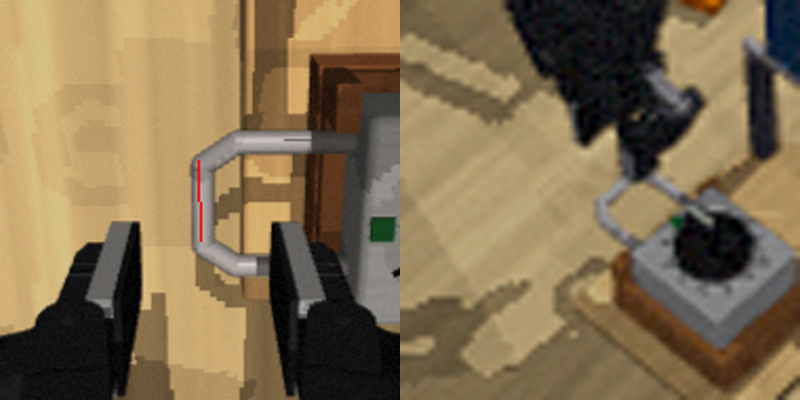

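Pads straddle the crown, which is under the red line at crop (201,200). In the scene view the white line points at the green mark. I'll descend and grip.

Request:
{"method": "arm_command", "body": {
  "commands": [
    {"grip":32,"x":-0.7,"y":-1.8,"z":15,"wx":0,"wy":0,"wz":-0.6},
    {"grip":32,"x":-0.7,"y":-1.8,"z":30,"wx":0,"wy":0,"wz":-0.6},
    {"grip":32,"x":-0.7,"y":-1.8,"z":40,"wx":0,"wy":0,"wz":-0.6},
    {"grip":32,"x":-0.7,"y":-1.8,"z":46,"wx":0,"wy":0,"wz":-0.6},
    {"grip":32,"x":-0.7,"y":-1.8,"z":46,"wx":0,"wy":0,"wz":-0.6}
  ],
  "newtons": 30
}}

```text
clock: 19.48
tcp_pos: [0.5014, -0.1112, -0.0005]
eef_rot: [-0.001, 0.712, 0.703, -0.0]
ft_force: [0.1, 1.2, -0.0]
width: 0.375
```

Request:
{"method": "arm_command", "body": {
  "commands": [
    {"grip":0,"x":0,"y":0,"z":0,"wx":0,"wy":0,"wz":0},
    {"grip":0,"x":0,"y":0,"z":0,"wx":0,"wy":0,"wz":0},
    {"grip":0,"x":0,"y":0,"z":0,"wx":0,"wy":0,"wz":0}
  ]
}}

```text
clock: 19.85
tcp_pos: [0.5025, -0.1115, 0.0008]
eef_rot: [0.001, 0.712, 0.702, 0.0]
ft_force: [0.6, 0.3, -0.3]
width: 0.063
```

Request:
{"method": "arm_command", "body": {
  "commands": [
    {"grip":0,"x":0,"y":-4,"z":0,"wx":0,"wy":0,"wz":0},
    {"grip":0,"x":0,"y":-8,"z":0,"wx":0,"wy":0,"wz":0},
    {"grip":0,"x":0,"y":-12,"z":0,"wx":0,"wy":0,"wz":0},
    {"grip":0,"x":0,"y":-16,"z":0,"wx":0,"wy":0,"wz":0},
    {"grip":0,"x":0,"y":-20,"z":0,"wx":0,"wy":0,"wz":0},
    {"grip":0,"x":0,"y":-22,"z":0,"wx":0,"wy":0,"wz":0}
  ],
  "newtons": 40
}}

```text
clock: 20.6
tcp_pos: [0.4798, -0.1113, 0.0005]
eef_rot: [0.0, 0.712, 0.703, 0.0]
ft_force: [3.3, -1.8, 2.6]
width: 0.06
```

Request:
{"method": "arm_command", "body": {
  "commands": [
    {"grip":0,"x":0,"y":-1,"z":0,"wx":0,"wy":0,"wz":0},
    {"grip":0,"x":0,"y":-2,"z":0,"wx":0,"wy":0,"wz":0},
    {"grip":0,"x":0,"y":-2,"z":0,"wx":0,"wy":0,"wz":0}
  ]
}}

```text
clock: 20.98
tcp_pos: [0.4787, -0.1113, 0.0006]
eef_rot: [0.001, 0.712, 0.702, 0.001]
ft_force: [3.8, -2.0, 1.0]
width: 0.059
```

Force is still about 3.5 N, which is sliding friction, so I'll pull on until the stop is felt.

Request:
{"method": "arm_command", "body": {
  "commands": [
    {"grip":0,"x":0,"y":-1,"z":0,"wx":0,"wy":0,"wz":0},
    {"grip":0,"x":0,"y":-2,"z":0,"wx":0,"wy":0,"wz":0},
    {"grip":0,"x":0,"y":-2,"z":0,"wx":0,"wy":0,"wz":0}
  ]
}}

```text
clock: 21.35
tcp_pos: [0.4788, -0.1114, 0.001]
eef_rot: [0.003, 0.712, 0.702, 0.002]
ft_force: [11.9, -1.0, -4.1]
width: 0.056
```

Request:
{"method": "arm_command", "body": {
  "commands": [
    {"grip":32,"x":0,"y":1,"z":0,"wx":0,"wy":0,"wz":0},
    {"grip":32,"x":0,"y":1,"z":0,"wx":0,"wy":0,"wz":0},
    {"grip":32,"x":0,"y":1,"z":-40,"wx":0,"wy":0,"wz":0},
    {"grip":60,"x":0,"y":1,"z":-100,"wx":0,"wy":0,"wz":10},
    {"grip":85,"x":0,"y":1,"z":-130,"wx":0,"wy":0,"wz":20},
    {"grip":85,"x":0,"y":50,"z":-130,"wx":0,"wy":0,"wz":30},
    {"grip":85,"x":0,"y":100,"z":-130,"wx":0,"wy":0,"wz":40},
    {"grip":85,"x":0,"y":100,"z":-130,"wx":0,"wy":0,"wz":50}
  ]
}}

```text
clock: 22.35
tcp_pos: [0.5768, -0.1119, 0.1285]
eef_rot: [-0.001, 0.943, 0.334, -0.001]
ft_force: [-0.5, -0.0, -0.5]
width: 0.999
```

```bash
python3 - <<'E'
from h import *
im=dial('wrist');k=robot.get_calibration('wrist')
to(D(DP,[0,0,.08])[0],np.degrees(DP[2])-90)
c=D(DP,[[-.102,-.013,.046],[-.102,.013,.046],[-.034,.032,.062],[-.034,-.032,.062],[.034,-.032,.062],[.034,.032,.062]]); q=proj(k,c).round().astype(int)
cv2.polylines(im,[q[:2,None]],False,(0,0,255),1);cv2.polylines(im,[q[2:,None]],True,(0,255,255),1)
cv2.imwrite('pics/p1.png',im)
E
```

```text
wrist dial deg [(5, 411), (10, 400), (0, 395), (15, 293), (355, 230), (20, 162)] median 38.84326
shift [ 3.4  4.  48.4] turn [-0.2  0.2 39.6] | tcp [ 0.5756 -0.1118  0.1284] q [-0.28  0.04  1.86  0.    1.24  0.61] F [-0.8  0.1  0.3] t 22.4 w 0.996
```

View pics/p1.png

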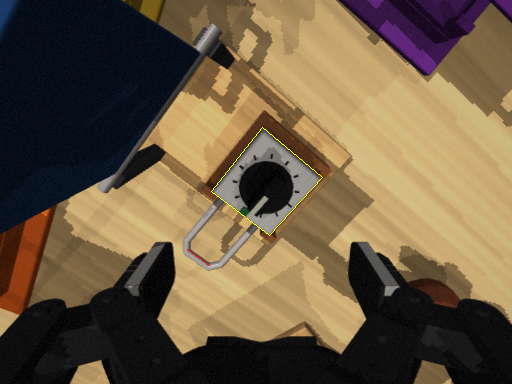

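The shackle crown is where a full pull puts it, on the red line at (195,258), and the dial line is at the green mark. The case outline fits. Now to finish the turn and go down over the case.

Request:
{"method": "arm_command", "body": {
  "commands": [
    {"grip":85,"x":3,"y":3.5,"z":0,"wx":0,"wy":0,"wz":10},
    {"grip":85,"x":3,"y":3.5,"z":10,"wx":0,"wy":0,"wz":20},
    {"grip":85,"x":3,"y":3.5,"z":20,"wx":0,"wy":0,"wz":30},
    {"grip":85,"x":3,"y":3.5,"z":30,"wx":0,"wy":0,"wz":39.6},
    {"grip":85,"x":3,"y":3.5,"z":60,"wx":0,"wy":0,"wz":39.6},
    {"grip":85,"x":3,"y":3.5,"z":90,"wx":0,"wy":0,"wz":39.6},
    {"grip":85,"x":3,"y":3.5,"z":95,"wx":0,"wy":0,"wz":39.6},
    {"grip":85,"x":3,"y":3.5,"z":95,"wx":0,"wy":0,"wz":39.6}
  ]
}}

```text
clock: 23.4
tcp_pos: [0.5799, -0.113, 0.0353]
eef_rot: [-0.0, 1.0, -0.003, -0.0]
ft_force: [0.9, -0.0, 0.8]
width: 0.993
```

```bash
python3 - <<'E'
from h import *
for i in range(3): to(D(DP,[0,0,.004])[0],np.degrees(DP[2])-90); im=robot.read_camera('wrist')
# cover check: blue centroid in scene vs model upright panel
s=robot.read_camera('scene').astype(int); ks=robot.get_calibration('scene')
for th in (80,90,100):
    t=np.radians(th); P=[]
    for x,r in((-.048,.004),(.048,.004),(.048,.136),(-.048,.136)): P.append([x,.095-r*np.cos(t),.105+r*np.sin(t)])
    m=np.zeros((384,512),np.uint8); cv2.fillPoly(m,[proj(ks,D(DP,P)).round().astype(int)],1)
    b=(s[:,:,2]>s[:,:,0]+25)&(s[:,:,2]>s[:,:,1]+15); roi=np.zeros_like(m); roi[140:215,210:290]=1; b=b&(roi>0)
    print(th,"IoU",(b&(m>0)).sum()/(b|(m>0)).sum())
E
```

```text
shift [ 0.7 -0.2 31.3] turn [-0.   0.1  0.5] | tcp [ 0.5799 -0.113   0.0353] q [-0.28  0.15  1.91  0.    1.08  1.29] F [ 0.9 -0.   0.8] t 23.4 w 0.993
shift [-0.2 -0.5 32.3] turn [ 0.  -0.1  0.5] | tcp [ 0.5807 -0.1133  0.0363] q [-0.28  0.15  1.91 -0.    1.08  1.29] F [ 0.8 -0.4  0.4] t 23.45 w 0.998
shift [-0.7 -0.6 32.8] turn [ 0.  -0.1  0.5] | tcp [ 0.5812 -0.1134  0.0368] q [-0.28  0.15  1.91 -0.    1.08  1.29] F [ 0.3 -0.2  1.2] t 23.5 w 0.994
80 IoU 0.48489425981873113
90 IoU 0.6783216783216783
100 IoU 0.5209251101321586
```

Request:
{"method": "arm_command", "body": {
  "commands": [
    {"grip":85,"x":0,"y":-0.4,"z":6,"wx":0,"wy":0,"wz":0.5},
    {"grip":85,"x":0,"y":-0.4,"z":12,"wx":0,"wy":0,"wz":0.5},
    {"grip":85,"x":0,"y":-0.4,"z":16,"wx":0,"wy":0,"wz":0.5}
  ]
}}

```text
clock: 23.98
tcp_pos: [0.58, -0.1126, 0.0185]
eef_rot: [-0.0, 1.0, -0.007, -0.0]
ft_force: [0.0, 0.2, 0.2]
width: 0.996
```

Request:
{"method": "arm_command", "body": {
  "commands": [
    {"grip":85,"x":0,"y":0,"z":4,"wx":0,"wy":0,"wz":0},
    {"grip":85,"x":0,"y":0,"z":8,"wx":0,"wy":0,"wz":0},
    {"grip":85,"x":0,"y":0,"z":8,"wx":0,"wy":0,"wz":0}
  ]
}}

```text
clock: 24.35
tcp_pos: [0.5801, -0.1126, 0.0108]
eef_rot: [-0.0, 1.0, -0.007, -0.0]
ft_force: [-0.6, 0.1, -0.9]
width: 0.998
```

Request:
{"method": "arm_command", "body": {
  "commands": [
    {"grip":85,"x":0,"y":0,"z":3,"wx":0,"wy":0,"wz":0},
    {"grip":85,"x":0,"y":0,"z":6,"wx":0,"wy":0,"wz":0},
    {"grip":85,"x":0,"y":0,"z":6,"wx":0,"wy":0,"wz":0}
  ]
}}

```text
clock: 24.72
tcp_pos: [0.5801, -0.1126, 0.0049]
eef_rot: [-0.0, 1.0, -0.007, -0.0]
ft_force: [0.3, 0.5, 0.4]
width: 0.998
```

No contact, so I'll close on the case.

Request:
{"method": "arm_command", "body": {
  "commands": [
    {"grip":60,"x":0,"y":0,"z":0,"wx":0,"wy":0,"wz":0},
    {"grip":50,"x":0,"y":0,"z":0,"wx":0,"wy":0,"wz":0},
    {"grip":50,"x":0,"y":0,"z":0,"wx":0,"wy":0,"wz":0},
    {"grip":50,"x":0,"y":0,"z":0,"wx":0,"wy":0,"wz":0}
  ],
  "newtons": 50
}}

```text
clock: 25.22
tcp_pos: [0.5809, -0.113, 0.0058]
eef_rot: [0.0, 1.0, -0.007, 0.001]
ft_force: [0.1, -0.1, 2.4]
width: 0.736
```

Request:
{"method": "arm_command", "body": {
  "commands": [
    {"grip":50,"x":0,"y":0,"z":0,"wx":0,"wy":0,"wz":0},
    {"grip":50,"x":0,"y":0,"z":-5,"wx":0,"wy":0,"wz":0},
    {"grip":50,"x":0,"y":0,"z":-12,"wx":0,"wy":0,"wz":0},
    {"grip":50,"x":0,"y":0,"z":-22,"wx":0,"wy":0,"wz":0},
    {"grip":50,"x":0,"y":0,"z":-30,"wx":0,"wy":0,"wz":0},
    {"grip":50,"x":0,"y":0,"z":-30,"wx":0,"wy":0,"wz":0}
  ],
  "newtons": 75
}}

```text
clock: 25.98
tcp_pos: [0.5794, -0.1123, 0.0346]
eef_rot: [-0.0, 1.0, -0.007, -0.001]
ft_force: [0.0, -0.0, -4.2]
width: 0.731
```

Request:
{"method": "arm_command", "body": {
  "commands": [
    {"grip":50,"x":0,"y":0,"z":-15,"wx":0,"wy":0,"wz":0},
    {"grip":50,"x":0,"y":0,"z":-40,"wx":0,"wy":0,"wz":0},
    {"grip":50,"x":0,"y":0,"z":-65,"wx":0,"wy":0,"wz":0},
    {"grip":50,"x":0,"y":0,"z":-90,"wx":0,"wy":0,"wz":0},
    {"grip":50,"x":0,"y":0,"z":-115,"wx":0,"wy":0,"wz":0},
    {"grip":50,"x":0,"y":0,"z":-132,"wx":0,"wy":0,"wz":0},
    {"grip":50,"x":0,"y":0,"z":-140,"wx":0,"wy":0,"wz":0},
    {"grip":50,"x":0,"y":0,"z":-140,"wx":0,"wy":0,"wz":0}
  ]
}}

```text
clock: 26.98
tcp_pos: [0.5804, -0.1127, 0.1754]
eef_rot: [0.0, 1.0, -0.007, 0.0]
ft_force: [0.5, -0.2, -5.3]
width: 0.73
```

```bash
python3 - <<'E'
from h import *
s=robot.sense(); print(s['tcp_pos'],s['eef_rot'].round(3),s['ft_force'],s['width'])
S=robot.read_camera('scene').astype(int); ks=robot.get_calibration('scene'); cv2.imwrite('pics/fin.png',S[:,:,::-1])
b=(S[:,:,2]>S[:,:,0]+25)&(S[:,:,2]>S[:,:,1]+15); b[:,:210]=0; b[:,290:]=0; b[:130]=0; b[215:]=0
for th in range(75,110,5):
    t=np.radians(th); P=[[x,.095-r*np.cos(t),.105+r*np.sin(t)] for x,r in((-.048,.004),(.048,.004),(.048,.136),(-.048,.136))]
    m=np.zeros((384,512),np.uint8); cv2.fillPoly(m,[proj(ks,D(DP,P)).round().astype(int)],1); print(th,round((b&(m>0)).sum()/(b|(m>0)).sum(),2))
for l in("lock","shackle","dial","clay_cup","clay_pumpkin","glaze_bowl"): print(l,[(round(d["conf"],2),[int(v) for v in d["extent"]]) for d in robot.trace("scene",l)][:2])
for z in (0,.2): print(z,proj(ks,D(DP,[[-.102,0,z+.016],[0,0,z+.032]])).round())
robot.read_camera("top")
for l in("clay_cup","clay_pumpkin","glaze_bowl"): print(l,[(round(d["conf"],2),[int(v) for v in d["extent"]]) for d in robot.trace("top",l)][:2])
E
```

```text
[ 0.5803654  -0.11272692  0.17541147] [ 0.     1.    -0.007  0.   ] [ 0.5408404  -0.19155851 -5.26370452] 0.7298883650893129
75 0.29
80 0.42
85 0.51
90 0.6
95 0.54
100 0.49
105 0.45
lock [(0.9, [193, 170, 240, 207])]
shackle [(0.51, [193, 169, 202, 176]), (0.4, [310, 138, 328, 169])]
dial [(0.53, [219, 183, 230, 198])]
clay_cup [(0.64, [313, 137, 329, 170])]
clay_pumpkin [(0.75, [273, 128, 297, 142]), (0.67, [155, 264, 180, 291])]
glaze_bowl [(0.85, [272, 130, 297, 145]), (0.4, [155, 264, 182, 291])]
0 [[203. 213.]
 [225. 228.]]
0.2 [[197. 174.]
 [222. 189.]]
clay_cup [(0.77, [127, 163, 159, 184])]
clay_pumpkin [(0.89, [354, 181, 380, 206]), (0.37, [242, 153, 258, 196])]
glaze_bowl [(0.78, [127, 211, 158, 243])][ WARN:0@1.816] global loadsave.cpp:1063 imwrite_ Unsupported depth image for selected encoder is fallbacked to CV_8U.
```

```bash
python3 -c "
from rig import robot
print(robot.job_done()); s=robot.sense(); print(s['clock'],s['width'],s['ft_force'])"
```

```text
the job is handed in; nothing more can be done
None
the job is handed in; nothing more can be done
```

I handed the job in at about 27 s on the clock, with the gripper still holding the open padlock in the air; no verdict is reported. I folded the cover upright by its bar, turned the dial 90° clockwise to the green mark, and pulled the shackle to its stop (force rose from about 4 N to 12 N). Then I took the lock by its case and lifted it level by 170 mm.

**Last checks**
- **Cover:** 90° was the best fit in steps of 5°, but the match was only 0.60 overlap because the panel was partly hidden.
- **Lock:** its dial and shackle crown show where a lock with its underside at 20 cm and its shackle fully out should be. The measured load is about 5 N and the grip width about 62 mm on the 64 mm case.
- **Dial:** the automatic reading was 5 to 10° off zero, probably parallax and less than half a notch. The shackle did come free.
- **Clay pieces:** all are within about 2 px of where they started.

**What disagreed**
- The first two attempts on the cover bar closed on nothing. The fingertips acted about 30 to 37 mm above the reported TCP, so I set the later grasp heights from contact instead.
- On the final pictures the networks also gave the pumpkin's name to the bowl and the bowl's name to the pumpkin. I matched the pieces by their positions.

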